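Free the torch from under the tape roll and shine it into the specimen jar

ROBOT

A 6-joint arm with a two-finger parallel gripper is mounted at the origin on the work surface. World frame = base frame: x ahead of the robot, y to its left, z up, the work surface at z = 0. Lengths are in m, angles in rad, forces in N, time in s.
With the tool pointing down it reaches from about 0.25 to 0.775 m from the base axis. Payload 4 kg.
Tool frame: the origin (TCP) lies on the centre line of the jaws, within the pads' length; the fingertips stand ahead of it and the grasp point (between the pads) lies 8 mm behind it (ctrl.tip_extent is the z of the fingertips in the tool frame, in m); z points along the fingers, y is the line along which they close (so a half turn about z gives the same grasp; the last joint's range is limited). The gripper opens to 85 mm and grips with 20 to 120 N. Pads are 22 mm wide; open, the fingers measure 114 mm over their backs; the gripper's body (76 mm by 85 mm) begins 54 mm behind the grasp point. The pads swing forward as they close: fully open they stand 13 mm farther back than shut.
Start: joints at [-1.282, 0.087, 1.371, -0, 1.684, -0.103], TCP at [0.21, -0.508, 0.242] pointing down, gripper open.
Joint ranges: [-3.1, 3.1], [-0.76, 2.03], [0.27, 2.55], [-1.08, 4.22], [0.17, 2.65], [-2.57, 2.57]. Speed limits (rad/s): [2.79, 2.79, 3.14, 3.14, 3.14, 3.14].

INTERFACE

Orientations are given as [roll, pitch, yaw] about the fixed x, y, z axes, in that order (R = Rz(yaw) Ry(pitch) Rx(roll)).
In Python, from plant import ctrl gives the robot as it stands.
- The arm moves only by the tool arm_command, never from a script. Its argument "deltas" is a list that holds one entry, the list of rows, each a list of 7 numbers: the turn, a rotation vector about the tool's x, y, z in parts of the range, where 1.0 means 4 rad, then the shift along the tool's x, y, z in parts of the range, where 1.0 means 600 mm, then the closure, from -1 (fully open) to 1 (shut). In form: [[[wx, wy, wz, tx, ty, tz, fingers], ...]]. A call has 1 to 8 rows; each row is the pose to reach, as a shift and turn from the pose commanded when the call began, along the tool's axes at that moment; what a row does not reach only later rows make up. A row lasts 1/12 s, in which the tool goes at most 41.7 mm and 7.16 degrees, less where a joint would pass 70% of its speed; a pose out of reach is approached as far as the arm can. Shift and turn numbers lie between -1 and 1, and a call with a number outside is refused. A call with a gripper value outside its range is refused whole. The fingers move at their own pace and stop on an object; the grip force is fixed at half the most. Time passes only in rows, so rows that repeat a pose let the fingers close. It gives the time, the measured TCP pose, the force, the opening and the grip force at its end, in the units of the state.
- ctrl.sense(): the state, without advancing time (a new reading comes with each control period).
- ctrl.snapshot(name): name is "scene" or "top"; returns a dict with "img" (420x560x3 uint8, red, green, blue), "fx", "fy", "cx", "cy" (pixels), "dist" ([k1, k2, p1, p2, k3] as OpenCV has them; the pictures are not rectified), "pose" (4x4, takes a point from camera to world coordinates). Camera axes: x right, y up, looking along -z (the intrinsics and any distortion apply to the point x, -y, -z); pixel columns grow to the right and rows downward; lengths in m; the calibration is good to about 2 mm. A picture is of the moment at which its call begins. There is no depth.
- ctrl.sign_off(): hands the job in; it is judged then, once.
The state is a dict: "clock": time; "joint_pos": joint angles; "dq": joint speeds; "joint_torque": joint torques, N m; "tool_pos": TCP position; "tcp_rot": TCP orientation; "ft_force": force on the tool from outside, world axes, zero at the start; "moment": the same for the moment, N m; "finger_gap": finger opening in m; "grip_force": force on a finger pad.
Only numpy, scipy, OpenCV 4.12 (cv2) and the standard library are available. Lean on these libraries where they do the work, as an engineer would, in place of code of your own. Each camera call takes 0.05 s, during which the arm holds its last target. There are 200 camera calls.

TASK

We want to look at the snail in the specimen jar. The torch, already switched on, stands lens down in its pipe holder and somebody has dropped a roll of tape over it: slide the roll up off the torch and set it down flat on the tiles without dropping it, leaving the torch in its holder meanwhile. Then draw the torch out, turn it to slant at about 45 degrees with its lens about 10 cm from the jar's open mouth and its beam going down through the middle of the mouth, and finish still holding it raised there, without disturbing the jar or the things lying about.

Things in the scene. Friction and masses are not known exactly. Their poses are not given: they have to be found in the camera images.
- holder: Grey plastic pipe holder fixed to the tiles: square foot 90 x 90 x 12 mm, collar 58 mm wide up to 24 mm height, upright pipe 46 mm outside, 38 mm inside, open rim 72 mm above the tiles, bore floor 12 mm above the tiles. Origin under its centre, z up.
- holder_rim (a point): Centre of the holder's open top, 72 mm above the tiles.
- torch: Plain aluminium torch, 110 mm long, 0.10-0.17 kg, loose, lens down in the holder. Head 34 mm wide for 26 mm from the lens, tapering over 10 mm to a round barrel 24 mm wide up to the tail. Origin: centre of the lens face; z runs from lens to tail (the beam goes along -z). In the holder its tail is 122 mm above the tiles, 50 mm of barrel stand out. The head does not pass through the tape roll.
- tape: Roll of black tape on a cardboard core: ring of 58 mm outer diameter, 30 mm hole, 19 mm high, about 45 g. It lies flat on the holder's rim, loosely round the torch's barrel, so that 31 mm of barrel stand out above it. Origin at the centre of its underside, z along its axis.
- jar: Round open clear glass specimen jar with pebbles and a snail inside, 88 mm in diameter, 95 mm high, 0.3 kg, loose. Origin at the centre of its underside, z up.
- jar_mouth (a point): Centre of the jar's open mouth (82 mm clear width at the rim, 78 mm at the narrowest just below), 95 mm above the jar's underside.
- cave: Bystander: brown ceramic shrimp cave, a half-round tunnel 90 x 74 mm, 48 mm high, loose. Origin at the centre of its underside, x along the tunnel.
- tweezers: Bystander: stainless steel planting tweezers lying flat, 200 mm long, 22 mm wide, 9 mm high, loose. Origin at the middle of their length on the tiles, x along them towards the tips.
- airstone: Bystander: black round airstone, 48 mm in diameter, 20 mm high with a thin nipple up to 35 mm, loose. Origin at the centre of its underside.
There are look-alikes about, which are no part of the job. What is shaped like the tape but orange, purple or red is not meant.

How it is judged:
On the way, in this order (a step that is already met when the one before it is completed fails the run):
1. the tape roll lies flat on the tiles, let go and at rest, while the torch still stands in its holder (height (world z) of tape below 0.006 m and angle between tape's own z axis and vertical below 0.12 rad and linear speed of tape below 0.02 m/s and contact force between the fingers and tape below 0.1 N and z of torch in the frame of holder below 0.025 m and horizontal distance between torch and holder below 0.01 m), for 0.2 s.
2. the torch is drawn out: in the fingers, its lens above the holder's rim, touching the holder no more (z of torch in the frame of holder_rim above 0.005 m and contact force between the fingers and torch above 1 N and contact force between torch and holder below 0.1 N), for 0.1 s.
At the end, for the whole second after the job is handed in: Torch held still, touching neither jar nor holder, lens over 110 mm up, slanting 29 to 61 degrees from vertical, lens down; jar mouth's centre 50 to 160 mm ahead of the lens and within 25 mm of the beam axis each way. Tape flat on the tiles, let go. Jar upright, moved under 20 mm (contact force between the fingers and torch above 1 N and contact force between torch and jar below 0.1 N and contact force between torch and holder below 0.1 N and height (world z) of torch above 0.11 m and angle between torch's own z axis and vertical between 0.5 and 1.07 rad and x of jar_mouth in the frame of torch between -0.025 and 0.025 m and y of jar_mouth in the frame of torch between -0.025 and 0.025 m and z of jar_mouth in the frame of torch between -0.16 and -0.05 m and linear speed of torch below 0.03 m/s and height (world z) of tape below 0.006 m and angle between tape's own z axis and vertical below 0.12 rad and contact force between the fingers and tape below 0.1 N and angle between jar's own z axis and vertical below 0.1 rad and distance of jar from where it was at the start of the episode below 0.02 m); the arm keeps its last pose, push and grip.
It fails at once if the tape roll is dropped or flung (faster than 0.6 m/s while not in the fingers) (linear speed of tape above 0.6 m/s and contact force between the fingers and tape below 0.05 N).
It fails at once if the jar is pushed more than 20 mm or tipped (distance of jar from where it was at the start of the episode above 0.02 m or angle between jar's own z axis and vertical above 0.25 rad).
It fails at once if the shrimp cave, the tweezers or the airstone is pushed more than 30 mm (distance of any of cave, tweezers, airstone from where it was at the start of the episode above 0.03 m).
It also fails if it takes over 58 s, if anything falls off the work surface, if the arm or the gripper's body presses on something with over 40 N, if the wrist force passes 120 N, or if a joint passes its speed limit or range.

## Working session

There is one attempt and no reset: what is moved stays moved. The work goes in short steps, Python scripts to look and compute and a tool call to move; the robot and the scene stay as the last step left them, time stands still between calls to the robot, and variables do not carry over. Pictures are saved under pics/ and viewed, at most 10 in all, crops included, and the job is handed in when it is done.

Besides the shell and the picture viewer there is one more tool, called in YAML: its name, and indented under it one key for each argument. arm_command: Moves the arm, as the interface text tells. Its arguments: {"type":"object","properties":{"deltas":{"type":"array","items":{"type":"array","items":{"type":"array","items":{"type":"number"}}}}},"required":["deltas"]}

```bash
mkdir -p pics; ls; cat > h.py <<'E'
import numpy as np, cv2
from scipy.spatial.transform import Rotation as R
from plant import ctrl
def snap(n):
    s=ctrl.snapshot(n); return s
def K(s): return np.array([[s["fx"],0,s["cx"]],[0,s["fy"],s["cy"]],[0,0,1.]])
F=np.diag([1,-1,-1.])
def ray(s,uv,z):
    p=cv2.undistortPoints(np.array([[uv]],float),K(s),np.array(s["dist"],float))[0,0]
    P=np.array(s["pose"]); d=P[:3,:3]@F@np.array([p[0],p[1],1]); o=P[:3,3]
    return o+d*(z-o[2])/d[2]
def proj(s,X):
    P=np.array(s["pose"]); c=(np.array(X,float).reshape(-1,3)-P[:3,3])@P[:3,:3]@F
    return cv2.projectPoints(c.reshape(-1,1,3),np.zeros(3),np.zeros(3),K(s),np.array(s["dist"],float))[0][:,0]
def save(s,n,crop=None,f=1):
    im=s["img"] if isinstance(s,dict) else s
    if crop: x0,y0,x1,y1=crop; im=im[y0:y1,x0:x1]
    im=cv2.resize(im,None,fx=f,fy=f,interpolation=cv2.INTER_CUBIC)
    cv2.imwrite("pics/"+n,im[:,:,::-1])
E
python3 - <<'E'
from h import *
for n in("scene","top"):
    s=snap(n); save(s,n+".png"); print(n,s["fx"],s["cx"],s["cy"],s["dist"],np.round(s["pose"],3).tolist())
st=ctrl.sense(); print(st, ctrl.tip_extent)
E
```

```text
pics
scene 518.575606533136 286.457305844585 200.79906161242093 [0.04122288 0.         0.         0.         0.        ] [[-0.483, -0.716, 0.504, 1.105], [0.876, -0.393, 0.281, 0.316], [-0.003, 0.577, 0.817, 0.885], [0.0, 0.0, 0.0, 1.0]]
top 435.5132010759867 277.606482637262 212.82419667639988 [-0.07362265  0.          0.          0.          0.        ] [[-0.024, 0.982, -0.185, 0.445], [-1.0, -0.026, -0.011, 0.035], [-0.016, 0.185, 0.983, 0.959], [0.0, 0.0, 0.0, 1.0]]
{'clock': 0.1, 'joint_pos': array([-1.28210272e+00,  8.79082748e-02,  1.37209841e+00,  3.28490035e-06,
        1.68359305e+00, -1.03141680e-01]), 'dq': array([-0.00042329, -0.00066161, -0.00307156,  0.00023639,  0.00137685,
       -0.00221003]), 'joint_torque': array([ 2.14264583e-03, -3.53017402e+01, -3.14217210e+01, -5.91973753e-05,
        8.00555659e-03,  3.80001396e-06]), 'tool_pos': array([ 0.20989276, -0.50792272,  0.24124368]), 'tcp_rot': array([-3.13959657e+00, -2.09894825e-04,  3.91835443e-01]), 'ft_force': array([ 0.24354899, -0.50904703,  0.03359901]), 'moment': array([-0.02244343,  0.02929509, -0.05867684]), 'grip_force': 0.0, 'finger_gap': 0.08553041593068801} 0.011
```

View pics/scene.png

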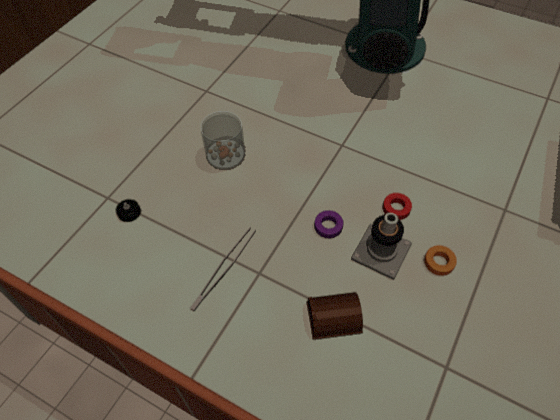

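View pics/top.png

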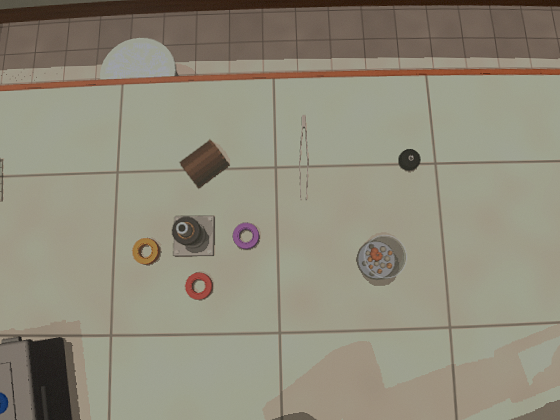

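The scene picture shows the black roll on the holder at (387,232) with the torch tail at (391,217), and the jar at (224,140). In the top view, the holder is at (193,236), the tail at (181,229), the jar at (380,258), the cave at (205,164), the tweezers at (304,158) and the airstone at (409,160).

Ring candidates in the top view are black (187,232), orange (146,251), purple (246,236) and red (199,286). Only the black one is around the torch, so that is the tape. I'll confirm this in an enlarged crop.

```bash
python3 - <<'E'
from h import *
t=snap("top"); s=snap("scene")
def c(im,x0,y0,w=70,h=70): return cv2.resize(im[y0:y0+h,x0:x0+w],(390,290*1),interpolation=cv2.INTER_CUBIC)
T=t["img"];S=s["img"]
f=lambda im,x0,y0:c(im,x0,y0,78,58)
g=np.vstack([np.hstack([f(T,150,206),f(T,342,228)]),np.hstack([f(S,345,205),f(S,185,112)])])
save(g,"crop.png")
print("tail top",ray(t,(181,229),.122),"scene",ray(s,(391,217),.122))
for n,u,z in [("foot",(193.5,236),.012),("jarbase",(377,260),.003),("cave",(205,164),.03),("orange",(146,251),.01),("purple",(246,236),.01),("red",(199,286),.01),("twz",(304,158),.005),("airst",(409,160),.02)]: print(n,np.round(ray(t,u,z),4))
E
```

```text
tail top [0.57571285 0.23389666 0.122     ] scene [0.57606198 0.231256   0.122     ]
foot [0.5766 0.232  0.012 ]
jarbase [ 0.5142 -0.1696  0.003 ]
cave [0.7352 0.2045 0.03  ]
orange [0.546 0.338 0.01 ]
purple [0.5739 0.1162 0.01  ]
red [0.4674 0.2195 0.01  ]
twz [ 0.7506 -0.0178  0.005 ]
airst [ 0.735  -0.2533  0.02  ]
```

View pics/crop.png

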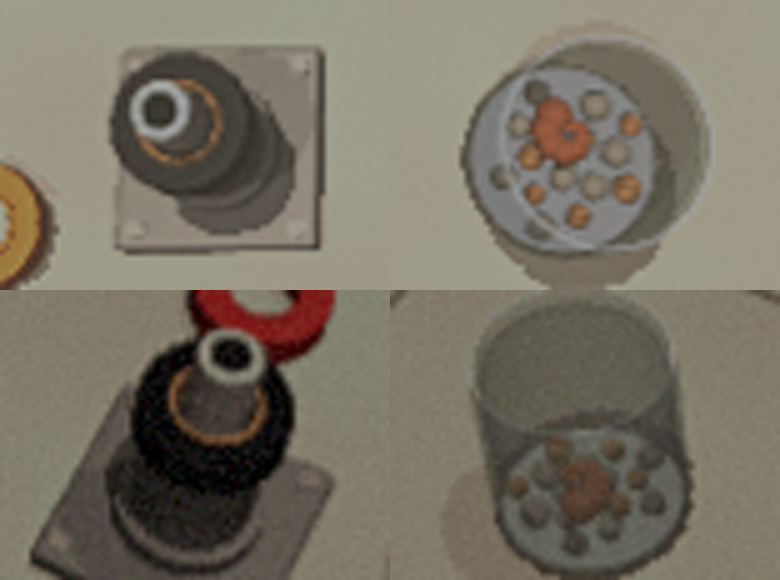

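The crop confirms that the black roll with the cardboard core sits on the holder around the torch tail. The tail centre is at top (181.8,228) and scene (391.4,218). The jar mouth centre is at about top (385.2,256.3).

```bash
cat >> h.py <<'E'
def go(pos,yaw,tilt=0.):
    """delta row to reach TCP pos; tool down with yaw, then tilted about tool x"""
    st=ctrl.sense(); R0=R.from_euler("xyz",st["tcp_rot"])
    R1=R.from_euler("xyz",[np.pi,0,yaw])*R.from_rotvec([tilt,0,0])
    w=(R0.inv()*R1).as_rotvec(); t=R0.inv().apply(np.array(pos)-st["tool_pos"])*1000
    print("clock",round(st["clock"],2),"pos",np.round(st["tool_pos"],4),"rot",np.round(st["tcp_rot"],3),"q",np.round(st["joint_pos"],2),"F",np.round(st["ft_force"],1),"gap",round(st["finger_gap"],4),"grip",round(float(st["grip_force"]),1),"tip",ctrl.tip_extent)
    print("ROW",np.round(w,3),np.round(t,1),"deg",np.round(np.degrees(np.linalg.norm(w)),1),"mm",np.round(np.linalg.norm(t),1))
E
python3 - <<'E'
from h import *
t=snap("top"); s=snap("scene")
for n,z,a,b in [("tail",.122,(181.8,228),(391.4,218)),("tape",.091,(186.9,230.7),None),("mouth",.095,(385.2,256.3),(222,126.5))]:
    print(n,ray(t,a,z), ray(s,b,z) if b else "")
# foot corners & jar floor
print("foot",np.mean([ray(t,(150+x/5,206+y/5),.012) for x,y in[(124,48),(323,48),(320,248),(115,245)]],0))
print("rim diam",np.linalg.norm(ray(t,(342+110/5,256),.095)-ray(t,(342+322/5,256),.095)))
# scene jar rim prediction
for c in [(.5115,-.169),(.515,-.168)]:
  th=np.linspace(0,6.28,40); p=proj(s,[[c[0]+.044*np.cos(a),c[1]+.044*np.sin(a),.095] for a in th]); print(p.min(0),p.max(0))
  p=proj(t,[[c[0]+.044*np.cos(a),c[1]+.044*np.sin(a),.095] for a in th]); print(p.min(0),p.max(0))
go([.576,.232,.2],.383+np.pi/2)
E
```

```text
tail [0.57765186 0.23234665 0.122     ] [0.57768477 0.23267011 0.122     ]
tape [0.57676121 0.2291411  0.091     ] 
mouth [ 0.51441395 -0.16673496  0.095     ] [ 0.51643087 -0.16424532  0.095     ]
foot [0.57810236 0.23082307 0.012     ]
rim diam 0.08457378612986899
[200.0877166  109.03468793] [242.54468453 140.02544412]
[364.35301492 235.72995768] [408.46571648 280.0810853 ]
[199.53143499 110.23155778] [242.07041255 141.3377709 ]
[363.74906106 234.00956621] [407.83660924 278.30444572]
clock 0.3 pos [ 0.21   -0.5082  0.2419] rot [-3.141 -0.     0.392] q [-1.28  0.09  1.37  0.    1.68 -0.1 ] F [ 0.2  0.8 -0.1] gap 0.0855 grip 0.0 tip 0.011
ROW [-1.000e-03 -1.000e-03 -1.562e+00] [ 620.9 -544.3   42.4] deg 89.5 mm 826.8
```

Careful with the scale: shifts go in shares of 600 mm and turns go in shares of 4 rad. That gives: 310 mm / 600 = 0.5167, -272 mm / 600 = -0.4533, -0.9 rad / 4 = -0.225.

arm_command:
  deltas:
    - [[0,0,-0.225,0.5167,-0.4533,0,-1],[0,0,-0.225,0.5167,-0.4533,0,-1],[0,0,-0.225,0.5167,-0.4533,0,-1],[0,0,-0.225,0.5167,-0.4533,0,-1],[0,0,-0.225,0.5167,-0.4533,0,-1],[0,0,-0.225,0.5167,-0.4533,0,-1],[0,0,-0.225,0.5167,-0.4533,0,-1],[0,0,-0.225,0.5167,-0.4533,0,-1]]

```text
clock: 0.97
tool_pos: [0.358, -0.2076, 0.2425]
tcp_rot: [3.141, 0.0, 1.296]
ft_force: [1.0, 0.4, -0.2]
finger_gap: 0.0852
grip_force: 0.0
```

```bash
python3 -c "
from h import *
go([.5775,.231,.2],.381+np.pi/2)"
```

```text
clock 0.97 pos [ 0.358  -0.2076  0.2425] rot [3.141 0.    1.296] q [-0.66 -0.22  1.66  0.    1.7  -0.39] F [ 1.   0.4 -0.2] gap 0.0852 grip 0.0 tip 0.011
ROW [ 0.001  0.001 -0.656] [481.7  92.1  42.5] deg 37.6 mm 492.3
```

To row units: 482 mm / 600 = 0.8033, 92 mm / 600 = 0.1533, -0.65 rad / 4 = -0.1625.

arm_command:
  deltas:
    - [[0,0,-0.1625,0.8033,0.1533,0.05,-1],[0,0,-0.1625,0.8033,0.1533,0.05,-1],[0,0,-0.1625,0.8033,0.1533,0.05,-1],[0,0,-0.1625,0.8033,0.1533,0.05,-1],[0,0,-0.1625,0.8033,0.1533,0.05,-1],[0,0,-0.1625,0.8033,0.1533,0.05,-1],[0,0,-0.1625,0.8033,0.1533,0.05,-1],[0,0,-0.1625,0.8033,0.1533,0.05,-1]]

```text
clock: 1.63
tool_pos: [0.5081, 0.0897, 0.222]
tcp_rot: [3.141, 0.0, 1.942]
ft_force: [-0.2, -0.6, 0.7]
finger_gap: 0.0852
grip_force: 0.0
```

```bash
python3 -c "
from h import *
go([.5775,.231,.2],.381+np.pi/2)"
```

```text
clock 1.63 pos [0.5081 0.0897 0.222 ] rot [3.141 0.    1.942] q [ 0.07  0.02  1.49 -0.    1.64 -0.31] F [-0.2 -0.6  0.7] gap 0.0852 grip 0.0 tip 0.011
ROW [ 0.001  0.    -0.009] [106.4 116.   22. ] deg 0.5 mm 158.9
```

To row units: 116 mm / 600 = 0.1933, 106.4 mm / 600 = 0.1773, -0.009 rad / 4 = -0.0023.

arm_command:
  deltas:
    - [[0,0,-0.0023,0.1773,0.1933,0.0367,-1],[0,0,-0.0023,0.1773,0.1933,0.0367,-1],[0,0,-0.0023,0.1773,0.1933,0.0367,-1],[0,0,-0.0023,0.1773,0.1933,0.0367,-1],[0,0,-0.0023,0.1773,0.1933,0.0367,-1],[0,0,-0.0023,0.1773,0.1933,0.0367,-1]]

```text
clock: 2.13
tool_pos: [0.5769, 0.2301, 0.1981]
tcp_rot: [-3.138, 0.0, 1.954]
ft_force: [-0.3, -0.6, -0.3]
finger_gap: 0.0854
grip_force: 0.0
```

```bash
python3 -c "
from h import *
go([.5775,.231,.087],.381+np.pi/2)"
```

```text
clock 2.13 pos [0.5769 0.2301 0.1981] rot [-3.138  0.     1.954] q [ 0.29  0.26  1.26 -0.    1.63 -0.09] F [-0.3 -0.6 -0.3] gap 0.0854 grip 0.0 tip 0.011
ROW [-0.003  0.     0.002] [  0.6   1.3 111.1] deg 0.2 mm 111.1
```

To row units: 111 mm / 600 = 0.185, 1.3 mm / 600 = 0.0022.

arm_command:
  deltas:
    - [[0,0,0,0.001,0.0022,0.05,-1],[0,0,0,0.001,0.0022,0.1,-1],[0,0,0,0.001,0.0022,0.15,-1],[0,0,0,0.001,0.0022,0.185,-1],[0,0,0,0.001,0.0022,0.185,-1]]

```text
clock: 2.55
tool_pos: [0.5743, 0.227, 0.0833]
tcp_rot: [-3.13, -0.0, 1.949]
ft_force: [-0.5, -1.0, -1.1]
finger_gap: 0.0853
grip_force: 0.0
```

```bash
python3 -c "
from h import *
go([.5775,.231,.086],.381+np.pi/2)
s=snap('scene'); save(s,'a1.png',(320,120,460,280),3.5)"
```

```text
clock 2.55 pos [0.5743 0.227  0.0833] rot [-3.13  -0.     1.949] q [ 0.29  0.32  1.41 -0.    1.42 -0.09] F [-0.5 -1.  -1.1] gap 0.0853 grip 0.0 tip 0.011
ROW [-0.011 -0.    -0.003] [ 2.5  4.4 -2.7] deg 0.7 mm 5.8
```

View pics/a1.png

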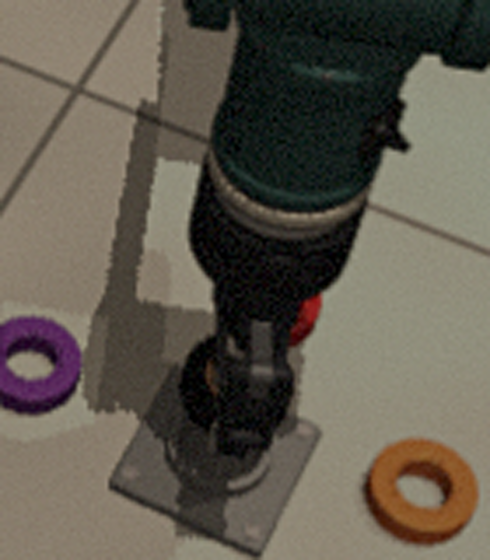

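The fingers straddle the roll: the front finger is at crop (250,400), with the roll behind it at (205,385). I'll correct the small offset, then close.

arm_command:
  deltas:
    - [[0,0,0,0,0,0,-1],[0,0,0,0,0,0,-1],[0,0,0,0,0,0,-1]]

```text
clock: 2.85
tool_pos: [0.5797, 0.2298, 0.0921]
tcp_rot: [3.136, 0.001, 1.95]
ft_force: [0.4, 0.2, 0.1]
finger_gap: 0.0851
grip_force: 0.0
```

```bash
python3 -c "
from h import *
go([.5775,.231,.086],.381+np.pi/2)"
```

```text
clock 2.85 pos [0.5797 0.2298 0.0921] rot [3.136e+00 1.000e-03 1.950e+00] q [ 0.29  0.32  1.4  -0.    1.42 -0.09] F [0.4 0.2 0.1] gap 0.0851 grip 0.0 tip 0.011
ROW [ 0.005  0.001 -0.001] [ 1.9 -1.7  6.1] deg 0.3 mm 6.6
```

arm_command:
  deltas:
    - [[0,0,0,0,0,0,-1],[0,0,0,0,0,0,-1],[0,0,0,0,0,0,-1],[0,0,0,0,0,0,-1]]

```text
clock: 3.18
tool_pos: [0.5782, 0.2299, 0.0893]
tcp_rot: [3.141, 0.0, 1.951]
ft_force: [-0.6, 0.1, -0.7]
finger_gap: 0.0851
grip_force: 0.0
```

```bash
python3 -c "
from h import *
go([.5775,.231,.086],.381+np.pi/2)"
```

```text
clock 3.18 pos [0.5782 0.2299 0.0893] rot [3.141 0.    1.951] q [ 0.29  0.32  1.4  -0.    1.42 -0.09] F [-0.6  0.1 -0.7] gap 0.0851 grip 0.0 tip 0.011
ROW [ 0.     0.    -0.001] [ 1.3 -0.3  3.3] deg 0.1 mm 3.6
```

To row units: 3 mm / 600 = 0.005, 1 mm / 600 = 0.0017.

arm_command:
  deltas:
    - [[0,0,0,0.0017,0,0.005,-1],[0,0,0,0.0017,0,0.005,-0.5],[0,0,0,0.0017,0,0.005,0],[0,0,0,0.0017,0,0.005,1],[0,0,0,0.0017,0,0.005,1],[0,0,0,0.0017,0,0.005,1],[0,0,0,0.0017,0,0.005,1],[0,0,0,0.0017,0,0.005,1]]

```text
clock: 3.85
tool_pos: [0.5781, 0.2308, 0.0864]
tcp_rot: [3.141, 0.0, 1.951]
ft_force: [0.5, -0.8, 2.7]
finger_gap: 0.0559
grip_force: 63.7
```

```bash
python3 -c "
from h import *
go([.5775,.231,.16],.381+np.pi/2)"
```

```text
clock 3.85 pos [0.5781 0.2308 0.0864] rot [3.141 0.    1.951] q [ 0.29  0.32  1.41 -0.    1.41 -0.09] F [ 0.5 -0.8  2.7] gap 0.0559 grip 63.7 tip 0.011
ROW [ 0.001  0.    -0.001] [  0.4  -0.4 -73.6] deg 0.1 mm 73.6
```

To row units: -84 mm / 600 = -0.14, -76 mm / 600 = -0.1267.

arm_command:
  deltas:
    - [[0,0,0,0,0,-0.01,1],[0,0,0,0,0,-0.0267,1],[0,0,0,0,0,-0.0467,1],[0,0,0,0,0,-0.0667,1],[0,0,0,0,0,-0.0867,1],[0,0,0,0,0,-0.1067,1],[0,0,0,0,0,-0.1267,1],[0,0,0,0,0,-0.14,1]]

```text
clock: 4.52
tool_pos: [0.5784, 0.2309, 0.1726]
tcp_rot: [3.139, 0.0, 1.951]
ft_force: [-0.1, -0.6, -0.3]
finger_gap: 0.0556
grip_force: 63.5
```

```bash
python3 -c "
from h import *
go([.42,.05,.17],.12+np.pi/2)
a=snap('scene')['img'][100:300,280:480];b=snap('top')['img'][150:350,100:300]
save(np.hstack([a,b]),'a2.png',None,2)"
```

```text
clock 4.52 pos [0.5784 0.2309 0.1726] rot [3.139 0.    1.951] q [ 0.29  0.27  1.3  -0.    1.57 -0.09] F [-0.1 -0.6 -0.3] gap 0.0556 grip 63.5 tip 0.011
ROW [ 0.003 -0.     0.26 ] [-109.2 -214.2    2. ] deg 14.9 mm 240.5
```

View pics/a2.png

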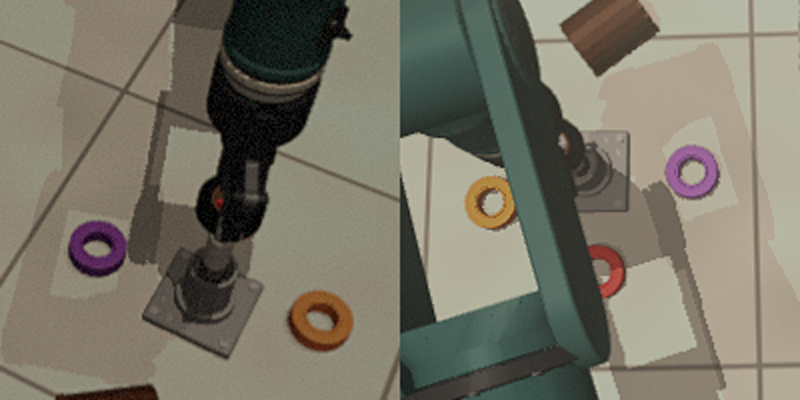

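The roll is held at left (218,205), clear above the torch, and the torch still stands in the holder at (205,265). Next I carry the roll to a free spot.

To row units: -214 mm / 600 = -0.3567, -204 mm / 600 = -0.34, 0.05 rad / 4 = 0.0125.

arm_command:
  deltas:
    - [[0,0,0,0,0,-0.0167,1],[0,0,0.0125,-0.03,-0.06,-0.0167,1],[0,0,0.025,-0.06,-0.1183,-0.0167,1],[0,0,0.0375,-0.09,-0.1783,-0.0167,1],[0,0,0.05,-0.1217,-0.2383,-0.0083,1],[0,0,0.065,-0.1517,-0.2983,0,1],[0,0,0.065,-0.1733,-0.34,0,1],[0,0,0.065,-0.1817,-0.3567,0,1]]

```text
clock: 5.28
tool_pos: [0.4165, 0.0481, 0.1692]
tcp_rot: [-3.139, 0.001, 1.688]
ft_force: [0.1, 0.1, -0.8]
finger_gap: 0.0558
grip_force: 63.6
```

```bash
python3 -c "
from h import *
go([.42,.05,.014],.12+np.pi/2)"
```

```text
clock 5.28 pos [0.4165 0.0481 0.1692] rot [-3.139e+00  1.000e-03  1.688e+00] q [-0.02 -0.18  1.77 -0.    1.55 -0.14] F [ 0.1  0.1 -0.8] gap 0.0558 grip 63.6 tip 0.011
ROW [-0.003  0.001 -0.002] [  1.6   4.1 155.1] deg 0.2 mm 155.2
```

To row units: 140 mm / 600 = 0.2333, 130 mm / 600 = 0.2167.

arm_command:
  deltas:
    - [[0,0,0,0,0,0.025,1],[0,0,0,0,0,0.0667,1],[0,0,0,0,0,0.1083,1],[0,0,0,0,0,0.15,1],[0,0,0,0,0,0.1917,1],[0,0,0,0,0,0.2167,1],[0,0,0,0,0,0.2333,1],[0,0,0,0,0,0.2333,1]]

```text
clock: 5.95
tool_pos: [0.4179, 0.0504, 0.0277]
tcp_rot: [-3.137, -0.001, 1.691]
ft_force: [-0.1, 0.5, 0.4]
finger_gap: 0.0554
grip_force: 63.6
```

arm_command:
  deltas:
    - [[0,0,0,0,0,0,1],[0,0,0,0,0,0,1],[0,0,0,0,0,0,1],[0,0,0,0,0,0,1],[0,0,0,0,0,0,1],[0,0,0,0,0,0,1]]

```text
clock: 6.45
tool_pos: [0.4199, 0.0501, 0.0306]
tcp_rot: [3.14, 0.0, 1.691]
ft_force: [0.1, 0.6, -0.1]
finger_gap: 0.0556
grip_force: 63.6
```

```bash
python3 -c "
from h import *
go([.42,.05,.0144],.12+np.pi/2)"
```

```text
clock 6.45 pos [0.4199 0.0501 0.0306] rot [3.14  0.    1.691] q [-0.02 -0.05  1.95 -0.    1.24 -0.14] F [ 0.1  0.6 -0.1] gap 0.0556 grip 63.6 tip 0.011
ROW [ 0.001  0.    -0.   ] [-0.1  0.1 16.2] deg 0.1 mm 16.2
```

To row units: 15.5 mm / 600 = 0.0258, 15 mm / 600 = 0.025.

arm_command:
  deltas:
    - [[0,0,0,0,0,0.0067,1],[0,0,0,0,0,0.0133,1],[0,0,0,0,0,0.0183,1],[0,0,0,0,0,0.0217,1],[0,0,0,0,0,0.0233,1],[0,0,0,0,0,0.025,1],[0,0,0,0,0,0.0258,1],[0,0,0,0,0,0.0258,1]]

```text
clock: 7.12
tool_pos: [0.4195, 0.0501, 0.0145]
tcp_rot: [-3.142, 0.0, 1.691]
ft_force: [-0.7, -0.1, -0.2]
finger_gap: 0.0563
grip_force: 63.7
```

```bash
python3 -c "
from h import *
go([.42,.05,.0144],.12+np.pi/2)"
```

```text
clock 7.12 pos [0.4195 0.0501 0.0145] rot [-3.142  0.     1.691] q [-0.02 -0.03  1.96 -0.    1.2  -0.14] F [-0.7 -0.1 -0.2] gap 0.0563 grip 63.7 tip 0.011
ROW [-0.  0.  0.] [-0.1  0.5  0.1] deg 0.0 mm 0.5
```

To row units: 1.5 mm / 600 = 0.0025, 1 mm / 600 = 0.0017.

arm_command:
  deltas:
    - [[0,0,0,0,0,0.0008,1],[0,0,0,0,0,0.0017,1],[0,0,0,0,0,0.0025,1],[0,0,0,0,0,0.0025,1]]

```text
clock: 7.45
tool_pos: [0.4197, 0.0501, 0.0143]
tcp_rot: [3.142, 0.0, 1.691]
ft_force: [-3.1, 0.4, 8.4]
finger_gap: 0.0558
grip_force: 64.5
```

The roll is on the tiles with about 8 N of contact force, so I release it.

arm_command:
  deltas:
    - [[0,0,0,0,0,0,0.2],[0,0,0,0,0,0,-0.3],[0,0,0,0,0,0,-1],[0,0,0,0,0,0,-1],[0,0,0,0,0,0,-1],[0,0,0,0,0,0,-1],[0,0,0,0,0,0,-1]]

```text
clock: 8.03
tool_pos: [0.4194, 0.0501, 0.0127]
tcp_rot: [-3.141, 0.0, 1.691]
ft_force: [0.6, -1.3, -0.6]
finger_gap: 0.0852
grip_force: 0.0
```

arm_command:
  deltas:
    - [[0,0,0,0,0,-0.0167,-1],[0,0,0,0,0,-0.05,-1],[0,0,0,0,0,-0.1,-1],[0,0,0,0,0,-0.1583,-1],[0,0,0,0,0,-0.2167,-1],[0,0,0,0,0,-0.275,-1],[0,0,0,0,0,-0.3083,-1],[0,0,0,0,0,-0.3083,-1]]

```text
clock: 8.7
tool_pos: [0.4224, 0.0501, 0.205]
tcp_rot: [3.129, 0.002, 1.691]
ft_force: [0.7, 0.8, 0.0]
finger_gap: 0.0853
grip_force: 0.0
```

```bash
python3 -c "
from h import *
go([.578,.2315,.2],.381+np.pi/2)"
```

```text
clock 8.7 pos [0.4224 0.0501 0.205 ] rot [3.129e+00 2.000e-03 1.691e+00] q [-0.02 -0.19  1.71 -0.    1.61 -0.14] F [0.7 0.8 0. ] gap 0.0853 grip 0.0 tip 0.011
ROW [ 0.012  0.003 -0.261] [161.5 176.1   6.9] deg 15.0 mm 239.0
```

To row units: 176 mm / 600 = 0.2933, 161 mm / 600 = 0.2683, -0.26 rad / 4 = -0.065.

arm_command:
  deltas:
    - [[0,0,-0.0125,0.0383,0.0417,0,-1],[0,0,-0.025,0.08,0.0883,0,-1],[0,0,-0.0375,0.1233,0.135,0,-1],[0,0,-0.05,0.1667,0.1817,0,-1],[0,0,-0.065,0.21,0.23,0,-1],[0,0,-0.065,0.2467,0.27,0,-1],[0,0,-0.065,0.2683,0.2933,0,-1],[0,0,-0.065,0.2683,0.2933,0,-1]]

```text
clock: 9.37
tool_pos: [0.5759, 0.2338, 0.1956]
tcp_rot: [-3.14, -0.001, 1.954]
ft_force: [-1.1, -1.4, 0.1]
finger_gap: 0.0853
grip_force: 0.0
```

arm_command:
  deltas:
    - [[0,0,0,0,0,0,-1],[0,0,0,0,0,0,-1],[0,0,0,0,0,0,-1],[0,0,0,0,0,0,-1],[0,0,0,0,0,0,-1]]

```text
clock: 9.78
tool_pos: [0.5746, 0.2302, 0.1985]
tcp_rot: [3.141, 0.0, 1.95]
ft_force: [0.3, -0.6, 0.2]
finger_gap: 0.0854
grip_force: 0.0
```

```bash
python3 -c "
from h import *
go([.578,.2315,.1],.381+np.pi/2)
a=snap('scene')['img'][100:300,210:470];b=snap('top')['img'][180:380,130:330]
save(np.hstack([a,b]),'a3.png',None,1.7)"
```

```text
clock 9.78 pos [0.5746 0.2302 0.1985] rot [3.141 0.    1.95 ] q [ 0.29  0.25  1.27 -0.    1.62 -0.09] F [ 0.3 -0.6  0.2] gap 0.0854 grip 0.0 tip 0.011
ROW [ 0.001  0.    -0.002] [-0.1  3.6 98.5] deg 0.1 mm 98.5
```

View pics/a3.png

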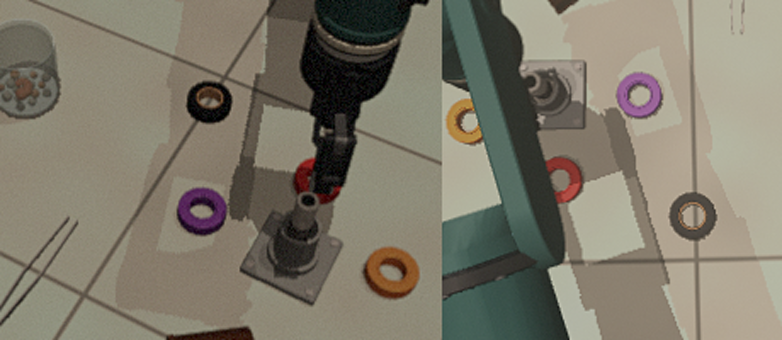

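The black roll lies flat at left (209,101) and right (693,216), and the torch still stands upright in the holder at left (308,202). Now I lower onto the torch.

To row units: 100 mm / 600 = 0.1667, 96 mm / 600 = 0.16.

arm_command:
  deltas:
    - [[0,0,0,0,0.0058,0.025,-1],[0,0,0,0,0.0058,0.0667,-1],[0,0,0,0,0.0058,0.1083,-1],[0,0,0,0,0.0058,0.1417,-1],[0,0,0,0,0.0058,0.16,-1],[0,0,0,0,0.0058,0.1667,-1],[0,0,0,0,0.0058,0.1667,-1],[0,0,0,0,0.0058,0.1667,-1]]

```text
clock: 10.55
tool_pos: [0.5789, 0.2325, 0.0993]
tcp_rot: [3.139, 0.0, 1.951]
ft_force: [0.5, 0.5, -0.1]
finger_gap: 0.0854
grip_force: 0.0
```

arm_command:
  deltas:
    - [[0,0,0,0,0,0,-0.5],[0,0,0,0,0,0,0],[0,0,0,0,0,0,0.3],[0,0,0,0,0,0,1],[0,0,0,0,0,0,1],[0,0,0,0,0,0,1],[0,0,0,0,0,0,1],[0,0,0,0,0,0,1]]

```text
clock: 11.22
tool_pos: [0.5785, 0.2324, 0.0987]
tcp_rot: [3.14, 0.0, 1.951]
ft_force: [0.8, -0.2, 3.6]
finger_gap: 0.0227
grip_force: 59.2
```

arm_command:
  deltas:
    - [[0,0,0,0,0,-0.01,1],[0,0,0,0,0,-0.0333,1],[0,0,0,0,0,-0.0667,1],[0,0,0,0,0,-0.1033,1],[0,0,0,0,0,-0.1417,1],[0,0,0,0,0,-0.1833,1],[0,0,0,0,0,-0.2167,1],[0,0,0,0,0,-0.2333,1]]

```text
clock: 11.88
tool_pos: [0.5788, 0.2325, 0.2412]
tcp_rot: [3.138, 0.0, 1.951]
ft_force: [-0.1, 0.4, -1.4]
finger_gap: 0.0225
grip_force: 59.2
```

```bash
python3 - <<'E'
from h import *
m=np.array([.515,-.167,.095]); L=.110-(.122-.0987)   # lens to TCP distance along torch
az=np.arctan2(m[1],m[0])
# arm plane azimuth offset: q6~-.1 => yaw=q1+.1+pi/2 ; beam along radial azimuth az
d=np.array([np.cos(az)*.7071,np.sin(az)*.7071,-.7071])
lens=m-.10*d; tcp=lens-L*d
print(az,lens,tcp,L)
for tl in(.785,-.785):
  print((R.from_euler("xyz",[np.pi,0,az+np.pi/2])*R.from_rotvec([tl,0,0])).apply([0,0,1]),d)
go([tcp[0],tcp[1],tcp[2]],az+np.pi/2,0)
E
```

```text
-0.31357316658113876 [ 0.447738   -0.14518883  0.16571   ] [ 0.38942184 -0.12627854  0.22701557] 0.0867
[-0.6723586   0.21802696 -0.70738827] [ 0.67262001 -0.21811173 -0.7071    ]
[ 0.6723586  -0.21802696 -0.70738827] [ 0.67262001 -0.21811173 -0.7071    ]
clock 11.88 pos [0.5788 0.2325 0.2412] rot [3.138 0.    1.951] q [ 0.29  0.25  1.19 -0.    1.7  -0.09] F [-0.1  0.4 -1.4] gap 0.0225 grip 59.2 tip 0.011
ROW [ 0.004 -0.001  0.694] [-262.9 -309.1   13. ] deg 39.7 mm 406.0
```

To row units: -212 mm / 600 = -0.3533, -160 mm / 600 = -0.2667, 0.25 rad / 4 = 0.0625.

arm_command:
  deltas:
    - [[0,0,0.01,-0.025,-0.03,0,1],[0,0,0.025,-0.0617,-0.0733,0,1],[0,0,0.0425,-0.1033,-0.1217,0,1],[0,0,0.0625,-0.145,-0.17,0,1],[0,0,0.0825,-0.1867,-0.22,0,1],[0,0,0.1,-0.2283,-0.2683,0,1],[0,0,0.115,-0.2667,-0.3133,0,1],[0,0,0.125,-0.3,-0.3533,0,1]]

```text
clock: 12.55
tool_pos: [0.4462, -0.0151, 0.2368]
tcp_rot: [-3.139, 0.001, 1.448]
ft_force: [1.3, -0.1, -0.9]
finger_gap: 0.0225
grip_force: 59.3
```

```bash
python3 - <<'E'
from h import *
go([.3894,-.1263,.232],-.3136+np.pi/2,-.35)
E
```

```text
clock 12.55 pos [ 0.4462 -0.0151  0.2368] rot [-3.139e+00  1.000e-03  1.448e+00] q [-0.16 -0.14  1.61 -0.    1.68 -0.04] F [ 1.3 -0.1 -0.9] gap 0.0225 grip 59.3 tip 0.011
ROW [-0.351 -0.033  0.189] [-117.4  -42.7    5. ] deg 22.9 mm 125.0
```

To row units: -117 mm / 600 = -0.195, -112 mm / 600 = -0.1867, -0.35 rad / 4 = -0.0875.

arm_command:
  deltas:
    - [[-0.005,0,0.0075,-0.025,-0.01,0,1],[-0.015,-0.0025,0.015,-0.0583,-0.0217,0,1],[-0.03,-0.0025,0.025,-0.095,-0.035,0.0033,1],[-0.045,-0.005,0.0325,-0.1333,-0.0483,0.005,1],[-0.0625,-0.005,0.04,-0.1667,-0.06,0.0067,1],[-0.0775,-0.0075,0.0475,-0.1867,-0.0683,0.0083,1],[-0.0875,-0.0083,0.0475,-0.195,-0.0717,0.0083,1],[-0.0875,-0.0083,0.0475,-0.195,-0.0717,0.0083,1]]

```text
clock: 13.22
tool_pos: [0.389, -0.1248, 0.2312]
tcp_rot: [2.792, -0.001, 1.256]
ft_force: [1.0, 0.2, -1.9]
finger_gap: 0.0225
grip_force: 59.4
```

```bash
python3 - <<'E'
from h import *
go([.3894,-.1263,.227],-.3136+np.pi/2,-.785)
E
```

```text
clock 13.22 pos [ 0.389  -0.1248  0.2312] rot [ 2.792e+00 -1.000e-03  1.256e+00] q [-0.5  -0.5   1.91  0.06  1.38 -0.18] F [ 1.   0.2 -1.9] gap 0.0225 grip 59.4 tip 0.011
ROW [-0.436  0.    -0.001] [-1.3 -0.6  4.2] deg 25.0 mm 4.4
```

To row units: 4 mm / 600 = 0.0067, 3 mm / 600 = 0.005, -0.435 rad / 4 = -0.1088.

arm_command:
  deltas:
    - [[-0.01,0,0,0,0,0.0017,1],[-0.025,0,0,0,0,0.0033,1],[-0.0425,0,0,0,0,0.0033,1],[-0.06,0,0,0,0,0.005,1],[-0.0775,0,0,-0.0017,0,0.0067,1],[-0.095,0,0,-0.0017,0,0.0067,1],[-0.1088,0,0,-0.0017,0,0.0067,1],[-0.1088,0,0,-0.0017,0,0.0067,1]]

```text
clock: 13.88
tool_pos: [0.4076, -0.13, 0.2244]
tcp_rot: [2.371, -0.003, 1.26]
ft_force: [-0.5, 0.5, -2.4]
finger_gap: 0.0228
grip_force: 59.5
```

arm_command:
  deltas:
    - [[0,0,0,0,0,0,1],[0,0,0,0,0,0,1],[0,0,0,0,0,0,1],[0,0,0,0,0,0,1],[0,0,0,0,0,0,1],[0,0,0,0,0,0,1]]

```text
clock: 14.38
tool_pos: [0.4084, -0.131, 0.2287]
tcp_rot: [2.365, -0.0, 1.259]
ft_force: [-0.0, 0.7, -1.5]
finger_gap: 0.0228
grip_force: 59.5
```

```bash
python3 - <<'E'
from h import *
go([.3894,-.1263,.227],-.3136+np.pi/2,-.785)
st=ctrl.sense(); Rt=R.from_euler("xyz",st["tcp_rot"]); d=Rt.apply([0,0,1]); m=np.array([.515,-.167,.095])
lens=st["tool_pos"]+.0867*d; print("lens",lens,"tilt",np.degrees(np.arccos(-d[2])),"mouth in tool-from-lens",Rt.inv().apply(m-lens))
S=snap('scene');T=snap('top'); print(proj(S,[lens,m]),proj(T,[lens,m]))
save(np.hstack([S['img'][40:240,130:350],T['img'][160:360,270:470]]),'a4.png',None,1.85)
E
```

```text
clock 14.38 pos [ 0.4084 -0.131   0.2287] rot [ 2.365 -0.     1.259] q [-0.58 -0.76  2.18  0.23  0.97 -0.33] F [-0.   0.7 -1.5] gap 0.0228 grip 59.5 tip 0.011
ROW [-0.008 -0.002  0.001] [ -1.4 -15.2 -12.5] deg 0.5 mm 19.7
lens [ 0.46627184 -0.14956133  0.16689602] tilt 44.49603309354096 mouth in tool-from-lens [-0.00168718 -0.01349094  0.087537  ]
[[238.05391382  87.91811993]
 [221.25791423 125.58540341]] [[386.50055676 279.79292457]
 [385.3133176  256.00092819]]
```

View pics/a4.png

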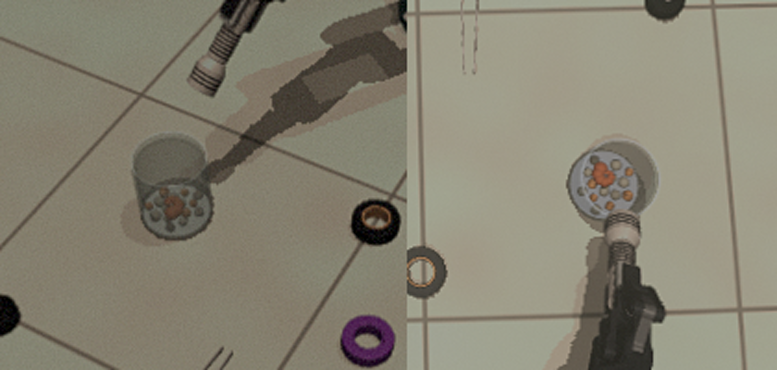

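The torch slants over the jar. Its lens is at left (203,88) and right (623,222), matching the predicted pixels. Joint 2 sits at its limit, so I'll use a 40° tilt slightly further out, which also centres the beam.

```bash
python3 - <<'E'
from h import *
m=np.array([.515,-.167,.095]); az=-.3136; t=.70
d=np.array([np.cos(az)*np.sin(t),np.sin(az)*np.sin(t),-np.cos(t)])
go(m-(.085+.0867)*d,az+np.pi/2,-t)
E
```

```text
clock 14.48 pos [ 0.4084 -0.131   0.2285] rot [ 2.365 -0.     1.259] q [-0.58 -0.76  2.18  0.23  0.97 -0.33] F [ 0.5 -0.4 -2.4] gap 0.0225 grip 59.5 tip 0.011
ROW [ 0.077 -0.002  0.001] [-1.3 -0.1  2.9] deg 4.4 mm 3.2
```

To row units: 3 mm / 600 = 0.005, 2 mm / 600 = 0.0033, 0.077 rad / 4 = 0.0193.

arm_command:
  deltas:
    - [[0.005,0,0,0,0,0.0017,1],[0.0125,0,0,-0.0017,0,0.0033,1],[0.0193,0,0,-0.0017,0,0.005,1],[0.0193,0,0,-0.0017,0,0.005,1],[0.0193,0,0,-0.0017,0,0.005,1],[0.0193,0,0,-0.0017,0,0.005,1],[0.0193,0,0,-0.0017,0,0.005,1],[0.0193,0,0,-0.0017,0,0.005,1]]

```text
clock: 15.15
tool_pos: [0.4099, -0.1325, 0.2259]
tcp_rot: [2.443, -0.001, 1.259]
ft_force: [-0.2, -0.8, -1.8]
finger_gap: 0.0229
grip_force: 59.5
```

```bash
cat > c.py <<'E'
from h import *
m=np.array([.515,-.167,.095]); az=-.3136; t=.70
d=np.array([np.cos(az)*np.sin(t),np.sin(az)*np.sin(t),-np.cos(t)])
go(m-(.085+.0867)*d,az+np.pi/2,-t)
st=ctrl.sense(); Rt=R.from_euler("xyz",st["tcp_rot"]); d=Rt.apply([0,0,1])
lens=st["tool_pos"]+.0867*d; print("lens",lens,"tilt",np.degrees(np.arccos(-d[2])),"mouth",Rt.inv().apply(m-lens),st["joint_pos"],abs(st["dq"]).max())
E
python3 c.py
```

```text
clock 15.15 pos [ 0.4099 -0.1325  0.2259] rot [ 2.443e+00 -1.000e-03  1.259e+00] q [-0.56 -0.69  2.13  0.19  1.03 -0.29] F [-0.2 -0.8 -1.8] gap 0.0229 grip 59.5 tip 0.011
ROW [-0.001 -0.002  0.001] [-0.4  0.3 -0.3] deg 0.1 mm 0.6
lens [ 0.46299686 -0.14957414  0.15951599] tilt 40.05359749189759 mouth [-0.00066943  0.00046205  0.08467372] [-0.5639325  -0.69383597  2.12805852  0.18863433  1.03208288 -0.29184706] 0.005084751733248839
```

```bash
python3 - <<'E'
from h import *
S=snap('scene');T=snap('top')
lens=[.463,-.1496,.1595]; print(proj(S,[lens]),proj(T,[lens]))
save(np.hstack([S['img'][40:320,90:370],T['img'][100:380,250:450]]),'a5.png',None,1.6)
E
```

```text
[[239.19269245  89.70514363]] [[385.7028764  281.74244542]]
```

View pics/a5.png

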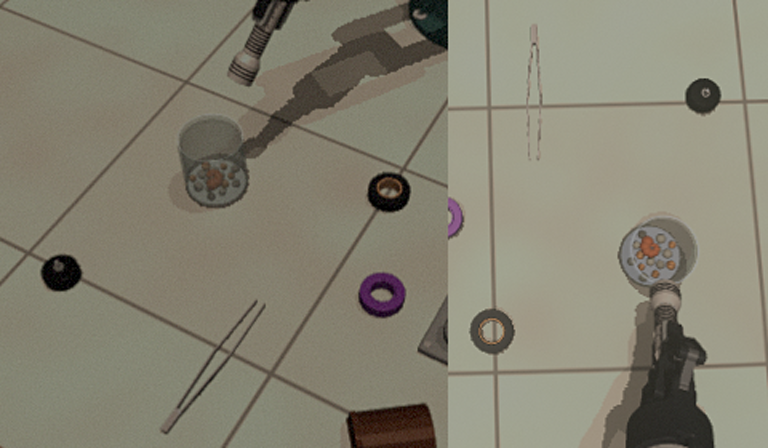

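The torch lens is at left (240,78), as predicted, aimed at the jar mouth at (211,138). The roll lies flat at (389,190), and the jar, tweezers, airstone and cave have not moved. I'm handing it in.

```bash
python3 -c "
from plant import ctrl
print(ctrl.sign_off())"
```

```text
the job is handed in; nothing more can be done
None
```

The job is handed in, with no verdict shown: the tape roll lies flat on the tiles, and the torch is held at about 40° (45° ran joint 2 to its limit) with its lens about 85 mm from the jar's mouth and its beam through the mouth's centre.

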